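# Set out the hole saws at the drill in order of use

## Task

The four hole saws stand on the aluminium storage rail in the order in which they will be used, the first one next to the rail's red end. Move them to the drill's wooden peg rack, one over each peg, standing flat on the board with the teeth down, in the same order: the first saw on the peg next to the rack's red end, the last on the peg farthest from it. Set each saw down rather than letting it drop.

Things in the scene. Friction and masses are not known exactly. Their poses are not given: they have to be found in the camera images.
- saw_35: The red hole saw: an upside-down steel cup, outside diameter 35 mm, 46 mm tall, flat closed top (6 mm thick, a dark 25 mm boss 3 mm proud), open at the toothed underside (inside diameter 30 mm, 40 mm deep); about 90 g. At the start it stands teeth down over the peg of its holder. Origin at the centre of its underside, z up its axis; yaw means nothing.
- saw_44: The yellow hole saw: an upside-down steel cup, outside diameter 44 mm, 46 mm tall, flat closed top (6 mm thick, a dark 25 mm boss 3 mm proud), open at the toothed underside (inside diameter 39 mm, 40 mm deep); about 130 g. At the start it stands teeth down over the peg of its holder. Origin at the centre of its underside, z up its axis; yaw means nothing.
- saw_54: The blue hole saw: an upside-down steel cup, outside diameter 54 mm, 46 mm tall, flat closed top (6 mm thick, a dark 25 mm boss 3 mm proud), open at the toothed underside (inside diameter 49 mm, 40 mm deep); about 170 g. At the start it stands teeth down over the peg of its holder. Origin at the centre of its underside, z up its axis; yaw means nothing.
- saw_64: The green hole saw: an upside-down steel cup, outside diameter 64 mm, 46 mm tall, flat closed top (6 mm thick, a dark 25 mm boss 3 mm proud), open at the toothed underside (inside diameter 59 mm, 40 mm deep); about 220 g. At the start it stands teeth down over the peg of its holder. Origin at the centre of its underside, z up its axis; yaw means nothing.
- holder_35: Fixed holder of the red saw on the storage rail: black 80 mm square plate with a red footprint disc (47 mm) and a steel peg, 14 mm thick, 30 mm tall. Plate top 18 mm above the bench. The four stand in a row on the rail in any order. Origin: centre of the plate's underside, 6 mm above the bench; y along the rail towards its red end.
- holder_44: Fixed holder of the yellow saw on the storage rail: black 80 mm square plate with a yellow footprint disc (56 mm) and a steel peg, 14 mm thick, 30 mm tall. Plate top 18 mm above the bench. The four stand in a row on the rail in any order. Origin: centre of the plate's underside, 6 mm above the bench; y along the rail towards its red end.
- holder_54: Fixed holder of the blue saw on the storage rail: black 80 mm square plate with a blue footprint disc (66 mm) and a steel peg, 14 mm thick, 30 mm tall. Plate top 18 mm above the bench. The four stand in a row on the rail in any order. Origin: centre of the plate's underside, 6 mm above the bench; y along the rail towards its red end.
- holder_64: Fixed holder of the green saw on the storage rail: black 80 mm square plate with a green footprint disc (76 mm) and a steel peg, 14 mm thick, 30 mm tall. Plate top 18 mm above the bench. The four stand in a row on the rail in any order. Origin: centre of the plate's underside, 6 mm above the bench; y along the rail towards its red end.
- rail: Fixed aluminium storage rail under the four black holders, 40 x 335 mm, 6 mm thick, 24 mm tall end caps: red at the +y end, grey at the other. Origin: centre of its underside, on the bench; y along its length to the red cap. The holders stand at y = +127.5, +42.5, -42.5, -127.5 mm. It lies at any angle, left or right of the robot's centre line, the wooden rack on the other side.
- rack: Fixed wooden peg rack: board 84 x 330 x 18 mm with four bare steel pegs, 14 mm thick, 30 mm tall above the board, and a red end block (24 mm tall) at its +y end. Origin: centre of the board's underside, on the bench; y along its length to the red end. Pegs at x = 0, y = +127.5, +42.5, -42.5, -127.5 mm. It lies at any angle.

How it is judged:
By the outcome, as a careful person would: the job done as asked, in the order asked, and still so for the second after the job is handed in, with the robot touching nothing.
It also fails if it takes over 106 s, if anything falls off the work surface, if the arm or the gripper's body presses on something with over 40 N, if the wrist force passes 120 N, or if a joint passes its speed limit or range.

## Robot

A 7-joint arm with a two-finger parallel gripper is mounted at the origin on the work surface. World frame = base frame: x ahead of the robot, y to its left, z up, the work surface at z = 0. Lengths are in m, angles in rad, forces in N, time in s.
With the tool pointing down it reaches from about 0.35 to 0.9 m from the base axis. Payload 19.9 kg.
Tool frame: the origin (TCP) lies midway between the tips of the shut fingers; the grasp point (between the pads) lies 19 mm behind it; z points along the fingers, y is the line along which they close (so a half turn about z gives the same grasp; the last joint's range is limited). The gripper opens to 85 mm and grips with 20 to 120 N. Pads are 22 mm wide; open, the fingers measure 114 mm over their backs; the gripper's body (76 mm by 85 mm) begins 54 mm behind the grasp point. The pads swing forward as they close: fully open they stand 13 mm farther back than shut.
Start: joints at [-1.266, 0.417, -0.01, 1.614, 0.005, 1.111, -0.053], TCP at [0.212, 0.588, 0.231] pointing down, gripper open.
Joint ranges: [-2.81, 2.81], [-0.39, 2.02], [-1.27, 1.25], [0.06, 2.57], [-1.19, 4.33], [0.19, 2], [-2.82, 2.82]. Speed limits (rad/s): [1.89, 1.89, 2.39, 2.39, 3.01, 3.01, 3.01].

## Interface

Orientations are given as [roll, pitch, yaw] about the fixed x, y, z axes, in that order (R = Rz(yaw) Ry(pitch) Rx(roll)).
In Python, from cell import arm gives the robot as it stands.
- The arm moves only by the shell command python3 -m inch 'ROWS' [FORCE]. ROWS is a JSON object of lists of equal length, an entry for each row: "jaw": the closure, from 0 (fully open) to 1 (shut); "slide": the shift along the tool's x, y, z in mm, a list of three; "spin": the turn about the tool's z in rad. A call has exactly 5 rows; each row is the pose to reach, as a shift and turn from the pose commanded when the call began, along the tool's axes at that moment; what a row does not reach only later rows make up. A row lasts 1/10 s, in which the tool goes at most 50 mm and 8.59 degrees, less where a joint would pass 70% of its speed; a pose out of reach is approached as far as the arm can. A call with a gripper value outside its range is refused whole. The fingers move at their own pace and stop on an object; FORCE is the grip in N (left out, the last holds). Time passes only in rows, so rows that repeat a pose let the fingers close, or fill a call up. It gives the time, the measured TCP pose, the force, the opening and the grip force at its end, in the units of the state.
- arm.get_obs(): the state, without advancing time (a new reading comes with each control period).
- arm.read_camera(name): name is "scene" or "top"; returns a dict with "image" (420x560x3 uint8, red, green, blue), "K" (3x3 intrinsics, pixels), "k1" (the pictures are not rectified: a ray, as slopes to the right and down, at radius r is drawn at 1 + k1 r^2 times it, then the intrinsics apply), "R" (3x3) and "t" (3): a world point X has camera coordinates R X + t. Camera axes: x right, y down, z forward; pixel columns grow to the right and rows downward; lengths in m; the calibration is good to about 2 mm. A picture is of the moment at which its call begins. There is no depth.
- arm.close_job(): hands the job in; it is judged then, once.
The state is a dict: "t": time; "q": joint angles; "joint_velocities": joint speeds; "joint_efforts": joint torques, N m; "tool_pos": TCP position; "tool_rot": TCP orientation; "wrist_force": force on the tool from outside, world axes, zero at the start; "moment": the same for the moment, N m; "gripper_width": finger opening in m; "finger_force": force on a finger pad.
Only numpy, scipy, OpenCV 4.12 (cv2) and the standard library are available. Lean on these libraries where they do the work, as an engineer would, in place of code of your own. Each camera call takes 0.05 s, during which the arm holds its last target. There are 200 camera calls.

## Working session

There is one attempt and no reset: what is moved stays moved. The work goes in short steps, Python scripts to look and compute and a shell command to move; the robot and the scene stay as the last step left them, time stands still between calls to the robot, and variables do not carry over. Pictures are saved under pics/ and viewed, at most 14 in all, crops included, and the job is handed in when it is done.

```bash
mkdir -p pics
cat > h.py <<'E'
import numpy as np, cv2, pickle
from cell import arm
def snap(n,tag):
    d=arm.read_camera(n); cv2.imwrite(f'pics/{tag}.png',d['image'][:,:,::-1]); pickle.dump(d,open(f'{tag}.pkl','wb')); return d
def ray(d,u,v):
    K=np.array(d['K']);p=np.array([(u-K[0,2])/K[0,0],(v-K[1,2])/K[1,1]]);s=p.copy()
    for _ in range(30): s=p/(1+d['k1']*(s@s))
    R=np.array(d['R']);t=np.array(d['t']);return -R.T@t, R.T@np.array([s[0],s[1],1])
def proj(d,X):
    c=np.array(d['R'])@np.array(X)+np.array(d['t']);s=c[:2]/c[2];s=s*(1+d['k1']*(s@s));K=np.array(d['K']);return K[0,0]*s[0]+K[0,2],K[1,1]*s[1]+K[1,2]
def atz(d,u,v,z):
    o,r=ray(d,u,v);return o+r*(z-o[2])/r[2]
def tri(d1,p1,d2,p2):
    o1,r1=ray(d1,*p1);o2,r2=ray(d2,*p2)
    s=np.linalg.lstsq(np.c_[r1,-r2],o2-o1,rcond=None)[0];a=o1+s[0]*r1;b=o2+s[1]*r2;return (a+b)/2,np.linalg.norm(a-b)
E
python3 - <<'E'
from h import *
for n in('scene','top'):
    d=snap(n,n+'0');print(n,d['K'],d['k1'],d['R'],d['t'])
    im=cv2.imread(f'pics/{n}0.png')
o=arm.get_obs();print(o)
E
```

```text
scene [[415.30154766   0.         289.3301632 ]
 [  0.         415.30154766 206.95764759]
 [  0.           0.           1.        ]] -0.015707526949237743 [[-0.31475704  0.9491664  -0.00333928]
 [ 0.73579859  0.24177579 -0.63257007]
 [-0.5996069  -0.20156292 -0.77449593]] [ 0.17415133 -0.34878443  1.21098447]
top [[471.93705791   0.         275.857731  ]
 [  0.         471.93705791 211.8611012 ]
 [  0.           0.           1.        ]] -0.0016274283451704543 [[-1.34094218e-01 -9.90968467e-01  4.87651021e-04]
 [-9.65001619e-01  1.30468535e-01 -2.27485904e-01]
 [ 2.25367735e-01 -3.09751285e-02 -9.73781251e-01]] [0.03919321 0.52310313 1.04709708]
{'t': 0.1, 'q': array([-1.26651474,  0.41789038, -0.01032529,  1.61411278,  0.0046902 ,
        1.11071016, -0.05297727]), 'joint_velocities': array([ 1.46288249e-03, -1.17711441e-03,  2.22488925e-05, -7.67887756e-04,
        2.70276878e-03,  2.73568421e-03,  1.51563168e-03]), 'joint_efforts': array([ 2.06372846e-03, -8.65818143e+01,  6.81049749e-01, -4.35646033e+01,
        1.92699762e-02,  4.84860226e-03,  6.47532170e-05]), 'tool_pos': array([0.21171923, 0.58771204, 0.23073815]), 'tool_rot': array([-3.14049819e+00,  6.79654304e-05,  2.79585784e+00]), 'wrist_force': array([ 0.46027649,  0.68127425, -0.0128556 ]), 'moment': array([0.04690203, 0.01942224, 0.03358054]), 'finger_force': 0.0, 'gripper_width': 0.08557971518370325}
```

View pics/scene0.png

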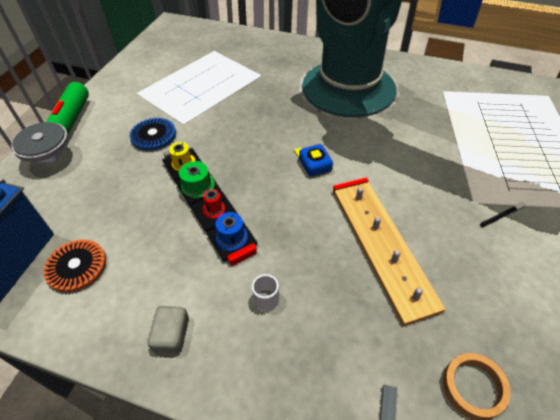

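View pics/top0.png

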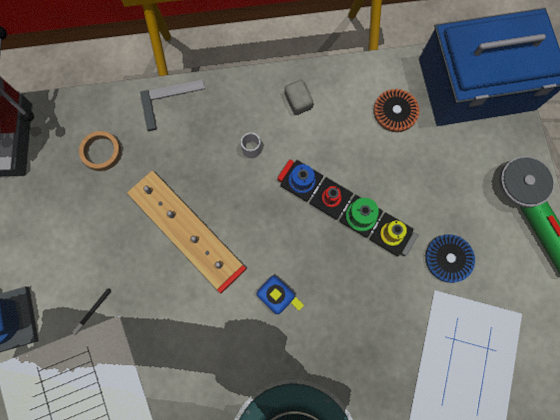

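The red rail cap is at (287,172) in the top view; from there the order is blue (302,178), red (332,196), green (363,213), yellow (395,233). The rack's red end is at (232,278). Next I enlarge both views.

Run:
```python
import cv2,numpy as np
def crop(n,x,y,w,h,k):
    im=cv2.imread(f'pics/{n}0.png')[y:y+h,x:x+w];im=cv2.resize(im,None,fx=k,fy=k,interpolation=cv2.INTER_CUBIC)
    for i in range(0,w,10): cv2.line(im,(i*k,0),(i*k,8 if i%50 else 16),(0,255,255),1); (i%20==0) and cv2.putText(im,str(x+i),(i*k,22),0,.35,(255,255,0),1)
    for i in range(0,h,10): cv2.line(im,(0,i*k),(8,i*k),(0,255,255),1); (i%20==0) and cv2.putText(im,str(y+i),(10,i*k+4),0,.35,(255,255,0),1)
    return im
# rail: top + scene side by side
a=crop('top',270,150,150,110,5);b=crop('top',120,160,130,140,4);c=crop('scene',155,135,110,135,4);d=crop('scene',325,170,125,155,4)
cv2.imwrite('pics/ta.png',a)
h=600
e=np.zeros((600,800,3),np.uint8);
def pad(i,H,W): o=np.zeros((H,W,3),np.uint8);o[:i.shape[0],:i.shape[1]]=i[:H,:W];return o
cv2.imwrite('pics/tb.png',b)
cv2.imwrite('pics/sc.png',np.hstack([crop('scene',158,138,100,130,4)]))
cv2.imwrite('pics/sd.png',crop('scene',328,172,120,150,4))
```

```text
(no output)
```

View pics/ta.png

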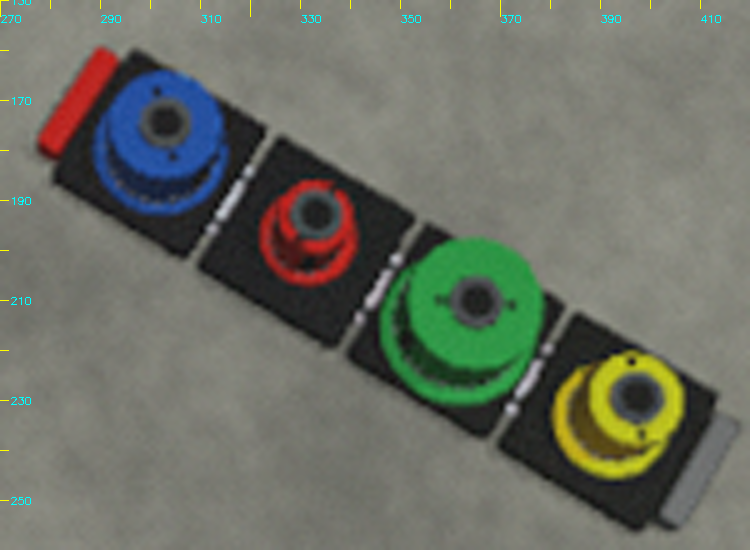

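View pics/tb.png

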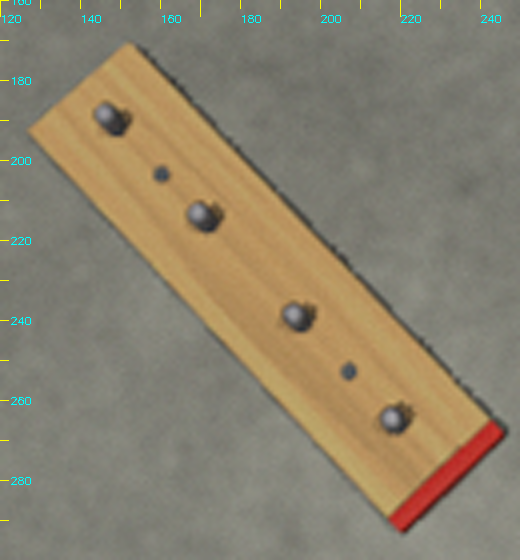

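View pics/sc.png

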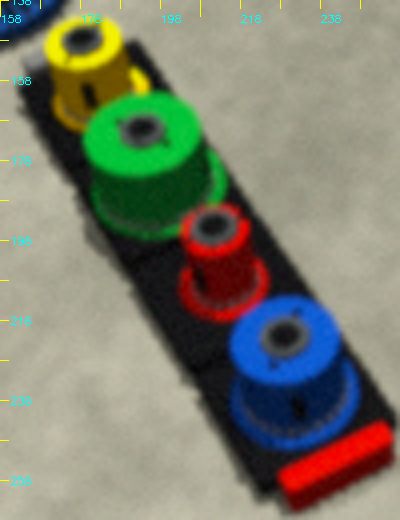

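View pics/sd.png

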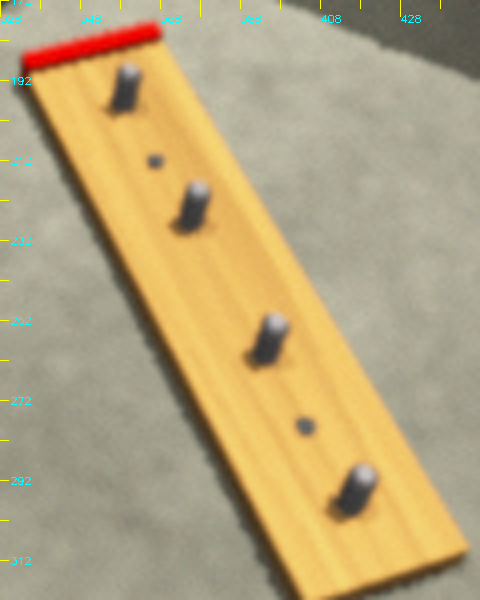

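The crops show the boss centres of the four saws and the peg tops clearly in both views (read below, crop pixels). I triangulate and fit the rail and rack models.

```bash
cat > m.py <<'E'
from h import *
from scipy.optimize import least_squares
T=pickle.load(open('top0.pkl','rb'));S=pickle.load(open('scene0.pkl','rb'))
f=lambda P,k,o:(np.array(P)+.5)/k-.5+np.array(o)
st=f([(165,122),(316,214),(476,301),(637,397)],5,(270,150))
ss=f([(285,337),(212,227),(143,129),(80,41)],4,(158,138))
pt=f([(389,418),(292,314),(199,212),(105,116)],4,(120,160))
ps=f([(130,71),(198,188),(277,322),(365,474)],4,(328,172))
Y=np.array([.1275,.0425,-.0425,-.1275])
for n,a,b,z in(('rail',st,ss,.067),('rack',pt,ps,.048)):
    for p,q in zip(a,b): X,e=tri(T,p,S,q);print(n,X.round(4),'gap',round(e,4))
    g=lambda v:np.c_[v[0]-np.sin(v[3])*Y,v[1]+np.cos(v[3])*Y,0*Y+v[2]]
    def r(v): return np.concatenate([np.array([np.array(proj(d,x))-p for x,p in zip(g(v),q)]).ravel() for d,q in((T,a),(S,b))])
    best=min((least_squares(r,[.5,0,z,y]) for y in(0,1.5,3,-1.5)),key=lambda s:s.cost)
    print(n,best.x.round(4),'rms px',np.sqrt(np.mean(best.fun**2)).round(2),'expect z',z);print(g(best.x).round(4))
    np.save(n+'.npy',np.r_[best.x])
E
python3 m.py
```

```text
rail [ 0.6058 -0.1072  0.0657] gap 0.0014
rail [ 0.5516 -0.1716  0.0657] gap 0.0025
rail [ 0.4995 -0.2382  0.0667] gap 0.0012
rail [ 0.4452 -0.3053  0.0646] gap 0.0028
rail [ 0.5255 -0.2057  0.0657 -0.6806] rms px 0.41 expect z 0.067
[[ 0.6057 -0.1066  0.0657]
 [ 0.5523 -0.1726  0.0657]
 [ 0.4988 -0.2387  0.0657]
 [ 0.4453 -0.3048  0.0657]]
rack [0.4222 0.1194 0.0455] gap 0.0022
rack [0.4905 0.1693 0.0461] gap 0.0021
rack [0.5591 0.2194 0.0458] gap 0.0002
rack [0.6264 0.2707 0.0437] gap 0.0005
rack [0.5245 0.1946 0.0452 2.2064] rms px 0.31 expect z 0.048
[[0.4219 0.1189 0.0452]
 [0.4903 0.1693 0.0452]
 [0.5587 0.2198 0.0452]
 [0.6271 0.2703 0.0452]]
```

The triangulated heights (≈65.7 mm and ≈45.2 mm) agree with the expected 67/48 mm within calibration error. The 85 mm spacing fits to 0.4 px. Next is a helper that gives the tool-frame distance to a target.

```bash
cat > g.py <<'E'
import sys
from h import *
from scipy.spatial.transform import Rotation as Ro
# saw index 0..3 ; place rail|rack ; z of TCP
def target(pl,i):
    v=np.load(pl+'.npy');Y=[.1275,.0425,-.0425,-.1275][i];c,s=np.cos(v[3]),np.sin(v[3])
    yaw=(v[3]+np.pi/2)%np.pi
    return np.array([v[0]-s*Y,v[1]+c*Y]),yaw
pl,i,z=sys.argv[1],int(sys.argv[2]),float(sys.argv[3])
xy,yaw=target(pl,i);o=arm.get_obs();R=Ro.from_euler('xyz',o['tool_rot']).as_matrix()
d=np.r_[xy,z]-o['tool_pos'];print('target',xy.round(4),yaw.round(3),'now',o['tool_pos'].round(4),o['tool_rot'].round(3),'t',round(o['t'],2))
dy=(o['tool_rot'][2]-yaw+np.pi/2)%np.pi-np.pi/2 if len(sys.argv)<5 else o['tool_rot'][2]-yaw
print('slide mm',(R.T@d*1000).round(1),'spin',round(dy,3),'Fw',o['wrist_force'].round(1),'w',round(o['gripper_width'],4),'grip',round(o['finger_force'],1))
E
python3 g.py rail 0 0.14 full
```

```text
target [ 0.6057 -0.1066] 0.89 now [0.2117 0.5877 0.2307] [-3.14   0.     2.796] t 0.1
slide mm [-606.  -519.6   91.3] spin 1.906 Fw [ 0.5  0.7 -0. ] w 0.0856 grip 0.0
```

```bash
python3 -m inch '{"jaw":[0,0,0,0,0],"slide":[[-30,-26,0],[-66,-57,0],[-104,-89,0],[-142,-122,0],[-180,-154,0]],"spin":[0,0,0,0,0]}' 80
python3 -m inch '{"jaw":[0,0,0,0,0],"slide":[[-38,-32.5,0],[-76,-65,0],[-114,-98,0],[-152,-130,0],[-190,-163,0]],"spin":[0,0,0,0,0]}'
python3 -m inch '{"jaw":[0,0,0,0,0],"slide":[[-38,-32.5,0],[-76,-65,0],[-114,-98,0],[-152,-130,0],[-190,-163,0]],"spin":[0,0,0,0,0]}'
python3 -m inch '{"jaw":[0,0,0,0,0],"slide":[[-20,-15,0],[-40,-30,0],[-40,-30,0],[-40,-30,0],[-40,-30,0]],"spin":[0,0,0.15,0.3,0.45]}'
python3 -m inch '{"jaw":[0,0,0,0,0],"slide":[[0,0,0],[0,0,0],[0,0,0],[0,0,0],[0,0,0]],"spin":[0.15,0.3,0.45,0.6,0.73]}'
python3 -m inch '{"jaw":[0,0,0,0,0],"slide":[[0,0,0],[0,0,0],[0,0,0],[0,0,0],[0,0,0]],"spin":[0.15,0.3,0.45,0.6,0.73]}'
python3 g.py rail 0 0.09 full
```

```text
t: 0.6
tool_pos: [0.3294, 0.3801, 0.2311]
tool_rot: [-3.141, -0.0, 2.796]
wrist_force: [-0.2, 1.0, 0.0]
gripper_width: 0.0855
finger_force: 0.0
t: 1.1
tool_pos: [0.4528, 0.1627, 0.2314]
tool_rot: [3.141, 0.0, 2.796]
wrist_force: [1.0, 1.0, 0.0]
gripper_width: 0.0852
finger_force: 0.0
t: 1.6
tool_pos: [0.5762, -0.0546, 0.2312]
tool_rot: [-3.142, -0.0, 2.796]
wrist_force: [1.1, 1.1, -0.4]
gripper_width: 0.0854
finger_force: 0.0
t: 2.1
tool_pos: [0.6029, -0.0948, 0.2309]
tool_rot: [-3.141, -0.0, 2.339]
wrist_force: [-0.4, 1.1, -0.3]
gripper_width: 0.0856
finger_force: 0.0
t: 2.6
tool_pos: [0.6029, -0.0945, 0.231]
tool_rot: [-3.141, 0.0, 1.61]
wrist_force: [0.3, 0.5, -0.3]
gripper_width: 0.0854
finger_force: 0.0
t: 3.1
tool_pos: [0.603, -0.0945, 0.231]
tool_rot: [-3.141, 0.0, 0.88]
wrist_force: [0.5, 0.8, -0.2]
gripper_width: 0.0854
finger_force: 0.0
target [ 0.6057 -0.1066] 0.89 now [ 0.603  -0.0945  0.231 ] [-3.141  0.     0.88 ] t 3.1
slide mm [ -7.5   9.9 141. ] spin -0.01 Fw [ 0.5  0.8 -0.2] w 0.0854 grip 0.0
```

```bash
python3 -m inch '{"jaw":[0,0,0,0,0],"slide":[[-7.5,10,30],[-7.5,10,70],[-7.5,10,110],[-7.5,10,135],[-7.5,10,135]],"spin":[-0.01,-0.01,-0.01,-0.01,-0.01]}'
python3 - <<'E'
from h import *
a=snap('top','top1')['image'][100:280,230:420];b=snap('scene','scene1')['image'][100:280,130:320]
im=np.hstack([a,b])[:,:,::-1];cv2.imwrite('pics/pre.png',cv2.resize(im,None,fx=2.1,fy=2.1,interpolation=cv2.INTER_CUBIC))
E
```

```text
t: 3.6
tool_pos: [0.6042, -0.1063, 0.0931]
tool_rot: [-3.137, 0.003, 0.896]
wrist_force: [-0.1, 1.2, 0.4]
gripper_width: 0.0853
finger_force: 0.0
```

View pics/pre.png

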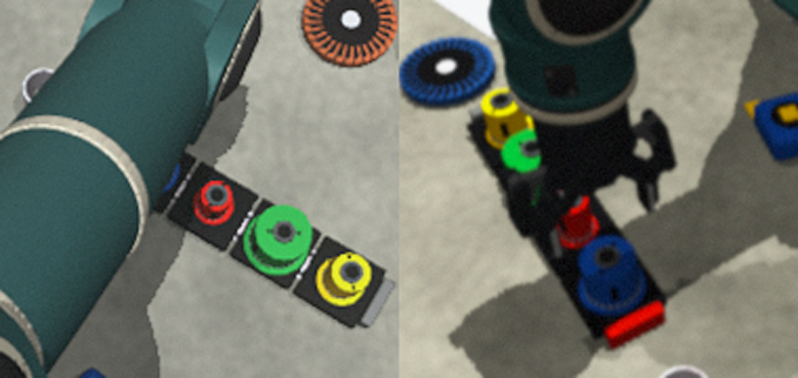

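In the right half (scene), the open fingers straddle the rail crosswise. Their tips are at about (540,235) and (650,205), midway above the blue boss (608,255), so I descend and grasp.

```bash
python3 -m inch '{"jaw":[0,0,0,0,0],"slide":[[0,0,25],[0,0,45],[0,0,58],[0,0,65],[0,0,69]],"spin":[0,0,0,0,0]}'
python3 g.py rail 0 0.026
python3 -m inch '{"jaw":[0.2,0.3,0.4,0.5,0.6],"slide":[[0,0,0],[0,0,0],[0,0,0],[0,0,0],[0,0,0]],"spin":[0,0,0,0,0]}' 60
python3 -m inch '{"jaw":[0.8,1,1,1,1],"slide":[[0,0,0],[0,0,0],[0,0,0],[0,0,0],[0,0,0]],"spin":[0,0,0,0,0]}' 80
python3 -m inch '{"jaw":[1,1,1,1,1],"slide":[[0,0,-3],[0,0,-10],[0,0,-20],[0,0,-35],[0,0,-55]],"spin":[0,0,0,0,0]}'
python3 -m inch '{"jaw":[1,1,1,1,1],"slide":[[0,0,-15],[0,0,-30],[0,0,-38],[0,0,-40],[0,0,-40]],"spin":[0,0,0,0,0]}'
python3 g.py rack 0 0.12
```

```text
t: 4.2
tool_pos: [0.6066, -0.1069, 0.0278]
tool_rot: [3.141, -0.0, 0.896]
wrist_force: [0.8, 0.2, 0.5]
gripper_width: 0.0854
finger_force: 0.0
target [ 0.6057 -0.1066] 0.89 now [ 0.6066 -0.1069  0.0278] [ 3.141 -0.     0.896] t 4.2
slide mm [-0.3 -0.8  1.8] spin 0.006 Fw [0.8 0.2 0.5] w 0.0854 grip 0.0
t: 4.7
tool_pos: [0.6066, -0.1069, 0.0284]
tool_rot: [3.141, -0.001, 0.896]
wrist_force: [-1.9, 0.9, 9.0]
gripper_width: 0.0529
finger_force: 61.6
t: 5.2
tool_pos: [0.6066, -0.1068, 0.0285]
tool_rot: [3.141, -0.001, 0.896]
wrist_force: [-3.3, 0.6, 11.4]
gripper_width: 0.0526
finger_force: 81.3
t: 5.7
tool_pos: [0.6059, -0.1068, 0.0834]
tool_rot: [-3.141, 0.0, 0.896]
wrist_force: [0.6, -0.0, -2.5]
gripper_width: 0.053
finger_force: 83.8
t: 6.2
tool_pos: [0.606, -0.1066, 0.1222]
tool_rot: [-3.141, -0.0, 0.896]
wrist_force: [0.0, 0.2, -2.0]
gripper_width: 0.0527
finger_force: 83.8
target [0.4219 0.1189] 0.636 now [ 0.606  -0.1066  0.1222] [-3.141 -0.     0.896] t 6.2
slide mm [  61.  -284.6    2.3] spin 0.26 Fw [ 0.   0.2 -2. ] w 0.0527 grip 83.8
```

Blue is held: width 53 mm, grip 84 N and about −2 N of weight. I carry it to the peg beside the rack's red end.

```bash
python3 -m inch '{"jaw":[1,1,1,1,1],"slide":[[5,-25,0],[14,-65,0],[24,-110,0],[33,-155,0],[43,-200,0]],"spin":[0.05,0.1,0.15,0.2,0.26]}'
python3 g.py rack 0 0.12
```

```text
t: 6.7
tool_pos: [0.4751, 0.0528, 0.1216]
tool_rot: [-3.141, 0.001, 0.633]
wrist_force: [1.2, 1.5, -0.1]
gripper_width: 0.0528
finger_force: 83.9
target [0.4219 0.1189] 0.636 now [0.4751 0.0528 0.1216] [-3.141e+00  1.000e-03  6.330e-01] t 6.7
slide mm [ -3.7 -84.8   1.6] spin -0.002 Fw [ 1.2  1.5 -0.1] w 0.0528 grip 83.9
```

```bash
python3 -m inch '{"jaw":[1,1,1,1,1],"slide":[[-2,-40,0],[-3,-70,0],[-3.7,-84,0],[-3.7,-84.8,0],[-3.7,-84.8,0]],"spin":[0,0,0,0,0]}'
python3 -m inch '{"jaw":[1,1,1,1,1],"slide":[[0,0,0],[0,0,10],[0,0,25],[0,0,33],[0,0,33]],"spin":[0,0,0,0,0]}'
python3 g.py rack 0 0.032
python3 - <<'E'
from h import *
a=snap('top','top2')['image'][160:310,110:300];b=snap('scene','scene2')['image'][120:270,270:460]
im=np.hstack([a,b])[:,:,::-1];cv2.imwrite('pics/pl0.png',cv2.resize(im,None,fx=2.1,fy=2.1,interpolation=cv2.INTER_CUBIC))
E
```

```text
t: 7.2
tool_pos: [0.4236, 0.1177, 0.1221]
tool_rot: [3.141, 0.0, 0.636]
wrist_force: [-0.1, -0.5, -1.2]
gripper_width: 0.0522
finger_force: 84.0
t: 7.7
tool_pos: [0.4231, 0.117, 0.0882]
tool_rot: [3.141, 0.002, 0.635]
wrist_force: [-0.4, 0.7, -1.6]
gripper_width: 0.0525
finger_force: 84.1
target [0.4219 0.1189] 0.636 now [0.4231 0.117  0.0882] [3.141e+00 2.000e-03 6.350e-01] t 7.7
slide mm [ 0.3 -2.3 56.2] spin -0.001 Fw [-0.4  0.7 -1.6] w 0.0525 grip 84.1
```

View pics/pl0.png

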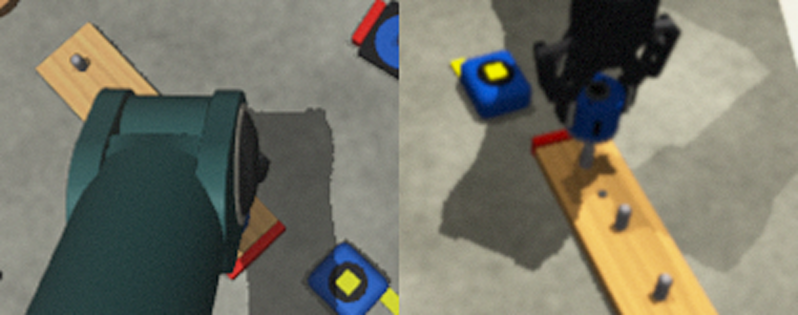

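In the right half, blue hangs upright at (597,110) directly above the first peg, at (588,155). I lower it gently.

```bash
python3 -m inch '{"jaw":[1,1,1,1,1],"slide":[[0.3,-2.3,8],[0.3,-2.3,22],[0.3,-2.3,38],[0.3,-2.3,48],[0.3,-2.3,54]],"spin":[0,0,0,0,0]}'
python3 -m inch '{"jaw":[1,1,1,1,1],"slide":[[0,0,1.5],[0,0,2.5],[0,0,3.5],[0,0,4.5],[0,0,5]],"spin":[0,0,0,0,0]}' 40
python3 g.py rack 0 0.0285
```

```text
t: 8.3
tool_pos: [0.4222, 0.1198, 0.0346]
tool_rot: [3.142, 0.001, 0.636]
wrist_force: [0.9, -0.1, -1.6]
gripper_width: 0.0529
finger_force: 84.1
t: 8.8
tool_pos: [0.4225, 0.12, 0.0304]
tool_rot: [3.142, -0.0, 0.636]
wrist_force: [0.1, -0.4, -1.6]
gripper_width: 0.0527
finger_force: 84.1
target [0.4219 0.1189] 0.636 now [0.4225 0.12   0.0304] [ 3.142 -0.     0.636] t 8.8
slide mm [-1.1  0.6  1.9] spin 0.0 Fw [ 0.1 -0.4 -1.6] w 0.0527 grip 84.1
```

```bash
python3 -m inch '{"jaw":[1,1,1,1,1],"slide":[[0,0,0.5],[0,0,1],[0,0,1.5],[0,0,2],[0,0,2.5]],"spin":[0,0,0,0,0]}' 60
python3 g.py rack 0 0.0285
```

```text
t: 9.3
tool_pos: [0.4225, 0.1199, 0.0283]
tool_rot: [-3.141, -0.0, 0.636]
wrist_force: [-12.8, -0.9, 41.9]
gripper_width: 0.0529
finger_force: 88.0
target [0.4219 0.1189] 0.636 now [0.4225 0.1199 0.0283] [-3.141 -0.     0.636] t 9.3
slide mm [-1.   0.5 -0.2] spin -0.0 Fw [-12.8  -0.9  41.9] w 0.0529 grip 88.0
```

Contact is at TCP z ≈ 0.029. I ease off, release and rise.

```bash
python3 -m inch '{"jaw":[1,1,0.5,0.3,0],"slide":[[0,0,-0.3],[0,0,-0.6],[0,0,-0.6],[0,0,-0.6],[0,0,-0.6]],"spin":[0,0,0,0,0]}'
python3 -m inch '{"jaw":[0,0,0,0,0],"slide":[[0,0,0],[0,0,0],[0,0,-8],[0,0,-30],[0,0,-60]],"spin":[0,0,0,0,0]}'
python3 -m inch '{"jaw":[0,0,0,0,0],"slide":[[0,0,-25],[0,0,-35],[0,0,-35],[0,0,-35],[0,0,-35]],"spin":[0,0,0,0,0]}'
python3 g.py rail 1 0.12
```

```text
t: 9.8
tool_pos: [0.4225, 0.1199, 0.0284]
tool_rot: [3.141, -0.0, 0.636]
wrist_force: [0.4, -0.3, -0.5]
gripper_width: 0.0727
finger_force: 0.0
t: 10.3
tool_pos: [0.4218, 0.1193, 0.0889]
tool_rot: [3.141, 0.002, 0.635]
wrist_force: [0.0, 1.0, 0.4]
gripper_width: 0.0853
finger_force: 0.0
t: 10.8
tool_pos: [0.4219, 0.1197, 0.1226]
tool_rot: [3.142, 0.001, 0.636]
wrist_force: [-0.5, -0.0, -0.5]
gripper_width: 0.0856
finger_force: 0.0
target [ 0.5523 -0.1726] 0.89 now [0.4219 0.1197 0.1226] [3.142e+00 1.000e-03 6.360e-01] t 10.8
slide mm [-68.7 312.6   2.7] spin -0.254 Fw [-0.5 -0.  -0.5] w 0.0856 grip 0.0
```

```bash
python3 -m inch '{"jaw":[0,0,0,0,0],"slide":[[-7,30,0],[-17,75,0],[-27,122,0],[-38,170,0],[-48,218,0]],"spin":[-0.05,-0.1,-0.15,-0.2,-0.254]}'
python3 g.py rail 1 0.1
```

```text
t: 11.3
tool_pos: [0.5132, -0.0861, 0.1223]
tool_rot: [-3.14, 0.001, 0.892]
wrist_force: [0.7, 1.2, 1.0]
gripper_width: 0.0854
finger_force: 0.0
target [ 0.5523 -0.1726] 0.89 now [ 0.5132 -0.0861  0.1223] [-3.14e+00  1.00e-03  8.92e-01] t 11.3
slide mm [-42.8  84.8  22.2] spin 0.002 Fw [0.7 1.2 1. ] w 0.0854 grip 0.0
```

```bash
python3 -m inch '{"jaw":[0,0,0,0,0],"slide":[[-18,36,0],[-34,68,8],[-42.8,84.8,20],[-42.8,84.8,22],[-42.8,84.8,22]],"spin":[0,0,0,0,0]}'
python3 g.py rail 1 0.028
```

```text
t: 11.8
tool_pos: [0.5513, -0.1709, 0.1001]
tool_rot: [-3.14, 0.001, 0.889]
wrist_force: [-0.3, -0.1, -0.6]
gripper_width: 0.0857
finger_force: 0.0
target [ 0.5523 -0.1726] 0.89 now [ 0.5513 -0.1709  0.1001] [-3.14e+00  1.00e-03  8.89e-01] t 11.8
slide mm [-0.6  2.  72.1] spin -0.002 Fw [-0.3 -0.1 -0.6] w 0.0857 grip 0.0
```

```bash
python3 -m inch '{"jaw":[0,0,0,0,0],"slide":[[-0.5,1,20],[-0.5,1,45],[-0.5,1,61],[-0.5,1,69],[-0.5,1,72]],"spin":[0,0,0,0,0]}'
python3 -m inch '{"jaw":[0.2,0.3,0.4,0.5,0.6],"slide":[[0,0,0],[0,0,0],[0,0,0],[0,0,0],[0,0,0]],"spin":[0,0,0,0,0]}' 50
python3 -m inch '{"jaw":[0.8,1,1,1,1],"slide":[[0,0,0],[0,0,0],[0,0,0],[0,0,0],[0,0,0]],"spin":[0,0,0,0,0]}' 80
python3 -m inch '{"jaw":[1,1,1,1,1],"slide":[[0,0,-3],[0,0,-10],[0,0,-20],[0,0,-35],[0,0,-55]],"spin":[0,0,0,0,0]}'
python3 -m inch '{"jaw":[1,1,1,1,1],"slide":[[0,0,-15],[0,0,-30],[0,0,-38],[0,0,-40],[0,0,-40]],"spin":[0,0,0,0,0]}'
python3 g.py rack 1 0.12
```

```text
t: 12.3
tool_pos: [0.5524, -0.1713, 0.029]
tool_rot: [-3.141, 0.0, 0.89]
wrist_force: [-0.6, -0.8, -0.1]
gripper_width: 0.085
finger_force: 0.0
t: 12.8
tool_pos: [0.5527, -0.1717, 0.0297]
tool_rot: [3.141, -0.0, 0.89]
wrist_force: [-2.2, 1.3, 3.3]
gripper_width: 0.0346
finger_force: 9.4
t: 13.3
tool_pos: [0.5526, -0.1716, 0.0299]
tool_rot: [-3.141, -0.0, 0.89]
wrist_force: [-2.6, 2.4, 9.5]
gripper_width: 0.0327
finger_force: 78.4
t: 13.8
tool_pos: [0.5524, -0.1717, 0.0856]
tool_rot: [-3.141, 0.0, 0.89]
wrist_force: [0.9, -0.2, -0.3]
gripper_width: 0.0326
finger_force: 79.3
t: 14.3
tool_pos: [0.5526, -0.1715, 0.1244]
tool_rot: [-3.142, -0.0, 0.89]
wrist_force: [-0.4, 0.1, -1.5]
gripper_width: 0.0331
finger_force: 79.3
target [0.4903 0.1693] 0.636 now [ 0.5526 -0.1715  0.1244] [-3.142 -0.     0.89 ] t 14.3
slide mm [ 225.7 -262.9    4.4] spin 0.254 Fw [-0.4  0.1 -1.5] w 0.0331 grip 79.3
```

```bash
python3 -m inch '{"jaw":[1,1,1,1,1],"slide":[[18,-21,0],[48,-56,0],[80,-93,0],[112,-130,0],[144,-168,0]],"spin":[0.05,0.1,0.15,0.2,0.254]}'
python3 g.py rack 1 0.12
```

```text
t: 14.8
tool_pos: [0.5118, 0.0476, 0.1238]
tool_rot: [-3.141, 0.001, 0.633]
wrist_force: [0.7, 0.2, -1.3]
gripper_width: 0.0327
finger_force: 79.4
target [0.4903 0.1693] 0.636 now [0.5118 0.0476 0.1238] [-3.141e+00  1.000e-03  6.330e-01] t 14.8
slide mm [  54.7 -110.8    3.8] spin -0.002 Fw [ 0.7  0.2 -1.3] w 0.0327 grip 79.4
```

```bash
python3 -m inch '{"jaw":[1,1,1,1,1],"slide":[[20,-40,0],[39,-78,0],[52,-105,0],[54.7,-111,0],[54.7,-111,0]],"spin":[0,0,0,0,0]}'
python3 -m inch '{"jaw":[1,1,1,1,1],"slide":[[0,0,3],[0,0,12],[0,0,24],[0,0,28],[0,0,28]],"spin":[0,0,0,0,0]}'
python3 g.py rack 1 0.034
```

```text
t: 15.3
tool_pos: [0.4904, 0.1684, 0.1238]
tool_rot: [3.141, 0.001, 0.638]
wrist_force: [-0.5, -0.0, -0.8]
gripper_width: 0.0331
finger_force: 79.4
t: 15.8
tool_pos: [0.4905, 0.167, 0.0955]
tool_rot: [3.141, 0.002, 0.635]
wrist_force: [-0.1, -0.7, -0.7]
gripper_width: 0.0328
finger_force: 79.5
target [0.4903 0.1693] 0.636 now [0.4905 0.167  0.0955] [3.141e+00 2.000e-03 6.350e-01] t 15.8
slide mm [ 1.3 -2.  61.5] spin -0.001 Fw [-0.1 -0.7 -0.7] w 0.0328 grip 79.5
```

```bash
python3 -m inch '{"jaw":[1,1,1,1,1],"slide":[[1,-1.5,10],[1,-1.5,28],[1,-1.5,46],[1,-1.5,56],[1,-1.5,60]],"spin":[0,0,0,0,0]}'
python3 -m inch '{"jaw":[1,1,1,1,1],"slide":[[0,0,1],[0,0,2],[0,0,2.5],[0,0,3],[0,0,3.5]],"spin":[0,0,0,0,0]}'
python3 g.py rack 1 0.0295
```

```text
t: 16.3
tool_pos: [0.4905, 0.1694, 0.0355]
tool_rot: [3.142, 0.001, 0.636]
wrist_force: [-0.1, -0.3, -1.7]
gripper_width: 0.0326
finger_force: 79.4
t: 16.8
tool_pos: [0.4909, 0.1697, 0.0331]
tool_rot: [3.142, -0.0, 0.636]
wrist_force: [-0.7, -0.2, 0.5]
gripper_width: 0.0326
finger_force: 79.4
target [0.4903 0.1693] 0.636 now [0.4909 0.1697 0.0331] [ 3.142 -0.     0.636] t 16.8
slide mm [-0.6 -0.1  3.6] spin 0.0 Fw [-0.7 -0.2  0.5] w 0.0326 grip 79.4
```

```bash
python3 -m inch '{"jaw":[1,1,1,1,1],"slide":[[0,0,0.5],[0,0,1],[0,0,1.5],[0,0,2],[0,0,2.3]],"spin":[0,0,0,0,0]}'
python3 -m inch '{"jaw":[1,1,1,1,1],"slide":[[0,0,0.3],[0,0,0.6],[0,0,0.9],[0,0,1.2],[0,0,1.2]],"spin":[0,0,0,0,0]}'
```

```text
t: 17.3
tool_pos: [0.4908, 0.1695, 0.0306]
tool_rot: [3.141, 0.0, 0.636]
wrist_force: [0.3, -0.0, -1.2]
gripper_width: 0.0328
finger_force: 79.4
t: 17.8
tool_pos: [0.4909, 0.1696, 0.0298]
tool_rot: [-3.141, -0.0, 0.636]
wrist_force: [-5.1, -0.9, 12.0]
gripper_width: 0.0327
finger_force: 81.1
```

Contact was made at z 0.0298 with 12 N. I release, rise and go to the green saw.

```bash
python3 -m inch '{"jaw":[0.7,0.5,0.3,0,0],"slide":[[0,0,0],[0,0,0],[0,0,0],[0,0,0],[0,0,0]],"spin":[0,0,0,0,0]}'
python3 -m inch '{"jaw":[0,0,0,0,0],"slide":[[0,0,0],[0,0,-3],[0,0,-10],[0,0,-30],[0,0,-60]],"spin":[0,0,0,0,0]}'
python3 -m inch '{"jaw":[0,0,0,0,0],"slide":[[0,0,-25],[0,0,-35],[0,0,-35],[0,0,-35],[0,0,-35]],"spin":[0,0,0,0,0]}'
python3 g.py rail 2 0.12
```

```text
t: 18.3
tool_pos: [0.4908, 0.1696, 0.0293]
tool_rot: [3.141, 0.0, 0.636]
wrist_force: [0.6, -1.1, 0.4]
gripper_width: 0.0834
finger_force: 0.0
t: 18.8
tool_pos: [0.4902, 0.1691, 0.0897]
tool_rot: [3.142, 0.002, 0.635]
wrist_force: [0.1, -0.2, 0.9]
gripper_width: 0.0853
finger_force: 0.0
t: 19.3
tool_pos: [0.4902, 0.1694, 0.1235]
tool_rot: [-3.142, 0.001, 0.636]
wrist_force: [-0.2, -0.1, -0.6]
gripper_width: 0.0857
finger_force: 0.0
target [ 0.4988 -0.2387] 0.89 now [0.4902 0.1694 0.1235] [-3.142e+00  1.000e-03  6.360e-01] t 19.3
slide mm [-235.5  333.4    3.8] spin -0.254 Fw [-0.2 -0.1 -0.6] w 0.0857 grip 0.0
```

```bash
python3 -m inch '{"jaw":[0,0,0,0,0],"slide":[[-17,25,0],[-42,60,0],[-69,98,0],[-97,137,0],[-124,176,0]],"spin":[-0.05,-0.1,-0.15,-0.2,-0.254]}'
python3 g.py rail 2 0.12
```

```text
t: 19.8
tool_pos: [0.4948, -0.0475, 0.1237]
tool_rot: [-3.141, 0.001, 0.892]
wrist_force: [1.4, 0.7, -0.5]
gripper_width: 0.0851
finger_force: 0.0
target [ 0.4988 -0.2387] 0.89 now [ 0.4948 -0.0475  0.1237] [-3.141e+00  1.000e-03  8.920e-01] t 19.8
slide mm [-146.3  123.1    3.8] spin 0.002 Fw [ 1.4  0.7 -0.5] w 0.0851 grip 0.0
```

Run:
```python
from h import *
im=snap('top','top3')['image'][120:300,100:290][:,:,::-1]
b=snap('scene','scene3')['image'][120:300,300:490][:,:,::-1]
cv2.imwrite('pics/chk3.png',cv2.resize(np.hstack([im,b]),None,fx=2.1,fy=2.1,interpolation=cv2.INTER_CUBIC))
```

```text
(no output)
```

View pics/chk3.png

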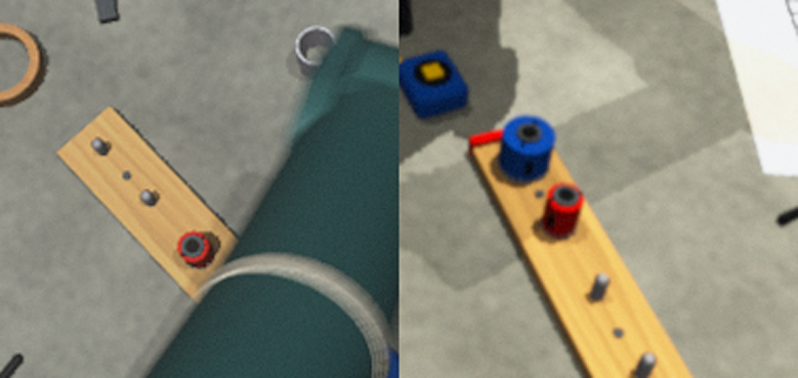

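Blue (528,150) and red (563,210) stand upright over the first two pegs. Green is next.

```bash
python3 -m inch '{"jaw":[0,0,0,0,0],"slide":[[-36,30,0],[-73,61,0],[-110,92,0],[-138,116,0],[-146.3,123,0]],"spin":[0,0,0,0,0]}'
python3 -m inch '{"jaw":[0,0,0,0,0],"slide":[[0,0,5],[0,0,18],[0,0,23],[0,0,23],[0,0,23]],"spin":[0,0,0,0,0]}'
python3 g.py rail 2 0.026
```

```text
t: 20.4
tool_pos: [0.4977, -0.2409, 0.1239]
tool_rot: [3.141, 0.002, 0.885]
wrist_force: [-1.2, -0.4, -0.7]
gripper_width: 0.085
finger_force: 0.0
t: 20.9
tool_pos: [0.4991, -0.2361, 0.1013]
tool_rot: [-3.141, 0.0, 0.891]
wrist_force: [-0.9, -0.3, 0.2]
gripper_width: 0.0854
finger_force: 0.0
target [ 0.4988 -0.2387] 0.89 now [ 0.4991 -0.2361  0.1013] [-3.141  0.     0.891] t 20.9
slide mm [-2.2  1.4 75.3] spin 0.001 Fw [-0.9 -0.3  0.2] w 0.0854 grip 0.0
```

```bash
python3 -m inch '{"jaw":[0,0,0,0,0],"slide":[[-2,1,12],[-2,1,24],[-2,1,38],[-2,1,50],[-2,1,56]],"spin":[0,0,0,0,0]}'
python3 -m inch '{"jaw":[0,0,0,0,0],"slide":[[0,0,8],[0,0,14],[0,0,18],[0,0,19],[0,0,19]],"spin":[0,0,0,0,0]}'
python3 -m inch '{"jaw":[0.1,0.2,0.3,0.4,0.5],"slide":[[0,0,0],[0,0,0],[0,0,0],[0,0,0],[0,0,0]],"spin":[0,0,0,0,0]}' 50
python3 -m inch '{"jaw":[0.8,1,1,1,1],"slide":[[0,0,0],[0,0,0],[0,0,0],[0,0,0],[0,0,0]],"spin":[0,0,0,0,0]}' 80
python3 -m inch '{"jaw":[1,1,1,1,1],"slide":[[0,0,-3],[0,0,-10],[0,0,-20],[0,0,-35],[0,0,-55]],"spin":[0,0,0,0,0]}'
python3 -m inch '{"jaw":[1,1,1,1,1],"slide":[[0,0,-15],[0,0,-30],[0,0,-38],[0,0,-40],[0,0,-40]],"spin":[0,0,0,0,0]}'
python3 g.py rack 2 0.12
```

```text
t: 21.4
tool_pos: [0.4979, -0.2388, 0.0438]
tool_rot: [-3.14, 0.001, 0.89]
wrist_force: [-0.5, 0.4, 0.8]
gripper_width: 0.0854
finger_force: 0.0
t: 21.9
tool_pos: [0.4985, -0.239, 0.0265]
tool_rot: [3.141, 0.0, 0.89]
wrist_force: [0.1, 0.2, 0.0]
gripper_width: 0.0855
finger_force: 0.0
t: 22.4
tool_pos: [0.4987, -0.239, 0.0271]
tool_rot: [3.141, -0.001, 0.89]
wrist_force: [-2.5, 3.0, 12.3]
gripper_width: 0.0633
finger_force: 52.2
t: 22.9
tool_pos: [0.4987, -0.239, 0.0272]
tool_rot: [3.141, -0.001, 0.889]
wrist_force: [-3.8, 3.4, 15.3]
gripper_width: 0.0629
finger_force: 83.2
t: 23.4
tool_pos: [0.4982, -0.239, 0.0825]
tool_rot: [-3.141, 0.0, 0.89]
wrist_force: [0.4, 0.2, -1.3]
gripper_width: 0.0623
finger_force: 87.5
t: 23.9
tool_pos: [0.4985, -0.2388, 0.1214]
tool_rot: [-3.142, -0.0, 0.89]
wrist_force: [0.8, -0.8, -2.9]
gripper_width: 0.0623
finger_force: 87.5
target [0.5587 0.2198] 0.636 now [ 0.4985 -0.2388  0.1214] [-3.142 -0.     0.89 ] t 23.9
slide mm [ 394.3 -241.8    1.4] spin 0.254 Fw [ 0.8 -0.8 -2.9] w 0.0623 grip 87.5
```

```bash
python3 -m inch '{"jaw":[1,1,1,1,1],"slide":[[22,-13,0],[57,-35,0],[95,-58,0],[133,-82,0],[171,-105,0]],"spin":[0.05,0.1,0.15,0.2,0.254]}'
python3 g.py rack 2 0.12
```

```text
t: 24.4
tool_pos: [0.5241, -0.0382, 0.1208]
tool_rot: [-3.141, 0.001, 0.633]
wrist_force: [0.4, 0.2, -2.9]
gripper_width: 0.0624
finger_force: 87.5
target [0.5587 0.2198] 0.636 now [ 0.5241 -0.0382  0.1208] [-3.141e+00  1.000e-03  6.330e-01] t 24.4
slide mm [ 180.6 -187.5    0.7] spin -0.002 Fw [ 0.4  0.2 -2.9] w 0.0624 grip 87.5
```

```bash
python3 -m inch '{"jaw":[1,1,1,1,1],"slide":[[33,-34,0],[66,-69,0],[100,-104,0],[130,-135,0],[152,-158,0]],"spin":[0,0,0,0,0]}'
python3 -m inch '{"jaw":[1,1,1,1,1],"slide":[[16,-17,0],[26,-27,0],[28,-29,3],[28,-29,15],[28,-29,25]],"spin":[0,0,0,0,0]}'
python3 -m inch '{"jaw":[1,1,1,1,1],"slide":[[0,0,0],[0,0,0],[0,0,0],[0,0,0],[0,0,0]],"spin":[0,0,0,0,0]}'
python3 g.py rack 2 0.0305
```

```text
t: 24.9
tool_pos: [0.5525, 0.1807, 0.1204]
tool_rot: [-3.141, 0.001, 0.638]
wrist_force: [0.2, -0.1, -1.4]
gripper_width: 0.0626
finger_force: 87.6
t: 25.4
tool_pos: [0.5581, 0.2157, 0.0952]
tool_rot: [3.141, 0.001, 0.634]
wrist_force: [-0.0, 0.2, -3.3]
gripper_width: 0.0624
finger_force: 87.6
t: 25.9
tool_pos: [0.5585, 0.2174, 0.0966]
tool_rot: [3.142, -0.0, 0.636]
wrist_force: [-0.1, 0.2, -2.5]
gripper_width: 0.0623
finger_force: 87.7
target [0.5587 0.2198] 0.636 now [0.5585 0.2174 0.0966] [ 3.142 -0.     0.636] t 25.9
slide mm [ 1.6 -1.8 66.1] spin 0.0 Fw [-0.1  0.2 -2.5] w 0.0623 grip 87.7
```

```bash
python3 -m inch '{"jaw":[1,1,1,1,1],"slide":[[1.5,-1.5,10],[1.5,-1.5,28],[1.5,-1.5,48],[1.5,-1.5,61],[1.5,-1.5,66]],"spin":[0,0,0,0,0]}'
python3 -m inch '{"jaw":[1,1,1,1,1],"slide":[[0,0,0.3],[0,0,0.6],[0,0,1],[0,0,1.3],[0,0,1.5]],"spin":[0,0,0,0,0]}'
python3 g.py rack 2 0.0272
```

```text
t: 26.4
tool_pos: [0.5578, 0.2189, 0.0283]
tool_rot: [-3.141, 0.003, 0.636]
wrist_force: [0.1, 0.1, -1.7]
gripper_width: 0.0627
finger_force: 87.7
t: 26.9
tool_pos: [0.5588, 0.2196, 0.0292]
tool_rot: [3.142, -0.0, 0.636]
wrist_force: [-0.3, -0.1, -1.3]
gripper_width: 0.0626
finger_force: 87.7
target [0.5587 0.2198] 0.636 now [0.5588 0.2196 0.0292] [ 3.142 -0.     0.636] t 26.9
slide mm [ 0.1 -0.2  2. ] spin 0.0 Fw [-0.3 -0.1 -1.3] w 0.0626 grip 87.7
```

```bash
python3 -m inch '{"jaw":[1,1,1,1,1],"slide":[[0,0,0.5],[0,0,1],[0,0,1.4],[0,0,1.8],[0,0,2]],"spin":[0,0,0,0,0]}'
python3 -m inch '{"jaw":[1,1,1,1,1],"slide":[[0,0,0.2],[0,0,0.4],[0,0,0.6],[0,0,0.6],[0,0,0.6]],"spin":[0,0,0,0,0]}'
```

```text
t: 27.4
tool_pos: [0.5587, 0.2194, 0.0273]
tool_rot: [-3.141, -0.0, 0.636]
wrist_force: [-5.2, -1.3, 11.5]
gripper_width: 0.0624
finger_force: 88.9
t: 27.9
tool_pos: [0.5587, 0.2195, 0.0273]
tool_rot: [-3.141, -0.0, 0.636]
wrist_force: [-8.3, -1.7, 19.4]
gripper_width: 0.0626
finger_force: 90.0
```

Green is seated, so I release it and go to yellow.

```bash
python3 -m inch '{"jaw":[0.7,0.5,0.3,0,0],"slide":[[0,0,-0.4],[0,0,-0.4],[0,0,-0.4],[0,0,-0.4],[0,0,-0.4]],"spin":[0,0,0,0,0]}'
python3 -m inch '{"jaw":[0,0,0,0,0],"slide":[[0,0,0],[0,0,0],[0,0,-8],[0,0,-30],[0,0,-60]],"spin":[0,0,0,0,0]}'
python3 -m inch '{"jaw":[0,0,0,0,0],"slide":[[0,0,-25],[0,0,-38],[0,0,-38],[0,0,-38],[0,0,-38]],"spin":[0,0,0,0,0]}'
python3 g.py rail 3 0.12
```

```text
t: 28.4
tool_pos: [0.5588, 0.2195, 0.0268]
tool_rot: [3.141, -0.0, 0.636]
wrist_force: [-0.1, -0.1, -0.2]
gripper_width: 0.0854
finger_force: 0.0
t: 28.9
tool_pos: [0.5581, 0.219, 0.087]
tool_rot: [3.142, 0.002, 0.636]
wrist_force: [-0.2, 0.6, 1.7]
gripper_width: 0.0855
finger_force: 0.0
t: 29.4
tool_pos: [0.5581, 0.2194, 0.1237]
tool_rot: [-3.141, 0.001, 0.636]
wrist_force: [0.3, 0.3, -0.9]
gripper_width: 0.0855
finger_force: 0.0
target [ 0.4453 -0.3048] 0.89 now [0.5581 0.2194 0.1237] [-3.141e+00  1.000e-03  6.360e-01] t 29.4
slide mm [-402.1  354.7    4.2] spin -0.254 Fw [ 0.3  0.3 -0.9] w 0.0855 grip 0.0
```

```bash
python3 -m inch '{"jaw":[0,0,0,0,0],"slide":[[-20,18,0],[-52,46,0],[-88,78,0],[-124,109,0],[-160,141,0]],"spin":[-0.05,-0.1,-0.15,-0.2,-0.254]}'
python3 g.py rail 3 0.12
```

```text
t: 29.9
tool_pos: [0.5125, 0.0094, 0.124]
tool_rot: [-3.141, 0.001, 0.892]
wrist_force: [0.2, -1.3, 0.4]
gripper_width: 0.0852
finger_force: 0.0
target [ 0.4453 -0.3048] 0.89 now [0.5125 0.0094 0.124 ] [-3.141e+00  1.000e-03  8.920e-01] t 29.9
slide mm [-286.8  144.8    4.2] spin 0.002 Fw [ 0.2 -1.3  0.4] w 0.0852 grip 0.0
```

```bash
python3 -m inch '{"jaw":[0,0,0,0,0],"slide":[[-42,21,0],[-84,42,0],[-126,64,0],[-168,85,0],[-210,106,0]],"spin":[0,0,0,0,0]}'
python3 -m inch '{"jaw":[0,0,0,0,0],"slide":[[-38,19,0],[-66,33,0],[-77,39,5],[-77,39,15],[-77,39,23]],"spin":[0,0,0,0,0]}'
python3 -m inch '{"jaw":[0,0,0,0,0],"slide":[[0,0,0],[0,0,0],[0,0,0],[0,0,0],[0,0,0]],"spin":[0,0,0,0,0]}'
python3 g.py rail 3 0.028
```

```text
t: 30.4
tool_pos: [0.4628, -0.2205, 0.1241]
tool_rot: [-3.141, 0.001, 0.89]
wrist_force: [1.4, 0.7, -0.5]
gripper_width: 0.0855
finger_force: 0.0
t: 30.9
tool_pos: [0.4453, -0.3027, 0.1003]
tool_rot: [-3.14, 0.0, 0.89]
wrist_force: [-0.4, 0.5, -0.3]
gripper_width: 0.085
finger_force: 0.0
t: 31.4
tool_pos: [0.4458, -0.3031, 0.102]
tool_rot: [3.141, -0.0, 0.89]
wrist_force: [-0.6, 0.9, -0.9]
gripper_width: 0.0853
finger_force: 0.0
target [ 0.4453 -0.3048] 0.89 now [ 0.4458 -0.3031  0.102 ] [ 3.141 -0.     0.89 ] t 31.4
slide mm [-1.6  0.6 74. ] spin -0.0 Fw [-0.6  0.9 -0.9] w 0.0853 grip 0.0
```

```bash
python3 -m inch '{"jaw":[0,0,0,0,0],"slide":[[-1.5,0.5,15],[-1.5,0.5,38],[-1.5,0.5,60],[-1.5,0.5,71],[-1.5,0.5,74]],"spin":[0,0,0,0,0]}'
python3 -m inch '{"jaw":[0.1,0.2,0.3,0.4,0.5],"slide":[[0,0,0],[0,0,0],[0,0,0],[0,0,0],[0,0,0]],"spin":[0,0,0,0,0]}' 50
python3 -m inch '{"jaw":[0.8,1,1,1,1],"slide":[[0,0,0],[0,0,0],[0,0,0],[0,0,0],[0,0,0]],"spin":[0,0,0,0,0]}' 80
python3 -m inch '{"jaw":[1,1,1,1,1],"slide":[[0,0,-3],[0,0,-10],[0,0,-20],[0,0,-35],[0,0,-55]],"spin":[0,0,0,0,0]}'
python3 -m inch '{"jaw":[1,1,1,1,1],"slide":[[0,0,-15],[0,0,-30],[0,0,-38],[0,0,-40],[0,0,-40]],"spin":[0,0,0,0,0]}'
python3 g.py rack 3 0.12
```

```text
t: 31.9
tool_pos: [0.4443, -0.3047, 0.0264]
tool_rot: [-3.14, 0.001, 0.889]
wrist_force: [-0.0, -0.1, 1.1]
gripper_width: 0.0855
finger_force: 0.0
t: 32.4
tool_pos: [0.4454, -0.3049, 0.0283]
tool_rot: [3.141, -0.0, 0.89]
wrist_force: [-3.2, 4.3, 12.7]
gripper_width: 0.0435
finger_force: 41.0
t: 32.9
tool_pos: [0.4454, -0.3048, 0.0285]
tool_rot: [3.141, -0.001, 0.89]
wrist_force: [-2.9, 4.1, 15.4]
gripper_width: 0.0428
finger_force: 79.0
t: 33.4
tool_pos: [0.4448, -0.3047, 0.0839]
tool_rot: [-3.141, 0.0, 0.89]
wrist_force: [0.2, 0.2, -1.6]
gripper_width: 0.0429
finger_force: 81.2
t: 33.9
tool_pos: [0.4451, -0.3046, 0.1227]
tool_rot: [3.142, -0.0, 0.89]
wrist_force: [-0.0, -0.1, -1.6]
gripper_width: 0.0426
finger_force: 81.2
target [0.6271 0.2703] 0.636 now [ 0.4451 -0.3046  0.1227] [ 3.142 -0.     0.89 ] t 33.9
slide mm [ 561.3 -220.4    2.7] spin 0.254 Fw [-0.  -0.1 -1.6] w 0.0426 grip 81.2
```

```bash
python3 -m inch '{"jaw":[1,1,1,1,1],"slide":[[23,-9,0],[61,-24,0],[103,-40,0],[145,-57,0],[187,-73,0]],"spin":[0.05,0.1,0.15,0.2,0.254]}'
python3 g.py rack 3 0.12
```

```text
t: 34.4
tool_pos: [0.506, -0.1117, 0.1221]
tool_rot: [-3.141, 0.001, 0.633]
wrist_force: [1.5, -1.4, -0.9]
gripper_width: 0.0428
finger_force: 81.3
target [0.6271 0.2703] 0.636 now [ 0.506  -0.1117  0.1221] [-3.141e+00  1.000e-03  6.330e-01] t 34.4
slide mm [ 323.7 -236.1    2. ] spin -0.002 Fw [ 1.5 -1.4 -0.9] w 0.0428 grip 81.3
```

```bash
python3 -m inch '{"jaw":[1,1,1,1,1],"slide":[[38,-28,0],[76,-56,0],[114,-83,0],[152,-111,0],[190,-139,0]],"spin":[0,0,0,0,0]}'
python3 -m inch '{"jaw":[1,1,1,1,1],"slide":[[38,-28,0],[76,-56,0],[108,-80,0],[128,-94,0],[133.7,-97,0]],"spin":[0,0,0,0,0]}'
python3 -m inch '{"jaw":[1,1,1,1,1],"slide":[[0,0,0],[0,0,4],[0,0,14],[0,0,25],[0,0,25]],"spin":[0,0,0,0,0]}'
python3 g.py rack 3 0.0315
```

```text
t: 34.9
tool_pos: [0.5763, 0.1132, 0.1219]
tool_rot: [-3.141, 0.001, 0.636]
wrist_force: [1.3, -1.1, -0.5]
gripper_width: 0.0432
finger_force: 81.3
t: 35.4
tool_pos: [0.626, 0.2718, 0.121]
tool_rot: [-3.141, 0.001, 0.64]
wrist_force: [-0.1, -0.1, -1.5]
gripper_width: 0.0427
finger_force: 81.3
t: 35.9
tool_pos: [0.6254, 0.2678, 0.0956]
tool_rot: [-3.141, 0.003, 0.635]
wrist_force: [-0.1, 0.0, -0.9]
gripper_width: 0.0427
finger_force: 81.3
target [0.6271 0.2703] 0.636 now [0.6254 0.2678 0.0956] [-3.141e+00  3.000e-03  6.350e-01] t 35.9
slide mm [ 3.  -0.9 64.1] spin -0.001 Fw [-0.1  0.  -0.9] w 0.0427 grip 81.3
```

```bash
python3 -m inch '{"jaw":[1,1,1,1,1],"slide":[[2,-0.7,10],[2,-0.7,28],[2,-0.7,47],[2,-0.7,59],[2,-0.7,63]],"spin":[0,0,0,0,0]}'
python3 -m inch '{"jaw":[1,1,1,1,1],"slide":[[0,0,0.3],[0,0,0.6],[0,0,1],[0,0,1.3],[0,0,1.5]],"spin":[0,0,0,0,0]}'
python3 g.py rack 3 0.0285
```

```text
t: 36.4
tool_pos: [0.6267, 0.2699, 0.0324]
tool_rot: [-3.141, 0.003, 0.636]
wrist_force: [-0.2, 0.5, -1.5]
gripper_width: 0.0426
finger_force: 81.3
t: 36.9
tool_pos: [0.6277, 0.2704, 0.0335]
tool_rot: [3.142, -0.0, 0.636]
wrist_force: [-0.2, 0.2, -2.1]
gripper_width: 0.0428
finger_force: 81.3
target [0.6271 0.2703] 0.636 now [0.6277 0.2704 0.0335] [ 3.142 -0.     0.636] t 36.9
slide mm [-0.6 -0.2  5. ] spin 0.0 Fw [-0.2  0.2 -2.1] w 0.0428 grip 81.3
```

```bash
python3 -m inch '{"jaw":[1,1,1,1,1],"slide":[[0,0,1],[0,0,2],[0,0,3],[0,0,3.7],[0,0,4]],"spin":[0,0,0,0,0]}'
python3 -m inch '{"jaw":[1,1,1,1,1],"slide":[[0,0,0.3],[0,0,0.6],[0,0,0.9],[0,0,1.2],[0,0,1.4]],"spin":[0,0,0,0,0]}'
```

```text
t: 37.4
tool_pos: [0.6276, 0.2703, 0.0291]
tool_rot: [3.142, 0.0, 0.636]
wrist_force: [0.1, 0.3, -2.0]
gripper_width: 0.0428
finger_force: 81.3
t: 37.9
tool_pos: [0.6277, 0.2703, 0.0286]
tool_rot: [-3.141, -0.0, 0.636]
wrist_force: [-7.5, -0.8, 14.4]
gripper_width: 0.0428
finger_force: 82.7
```

Yellow is seated. I release, rise and move aside for the check.

```bash
python3 -m inch '{"jaw":[0.7,0.5,0.3,0,0],"slide":[[0,0,-0.4],[0,0,-0.4],[0,0,-0.4],[0,0,-0.4],[0,0,-0.4]],"spin":[0,0,0,0,0]}'
python3 -m inch '{"jaw":[0,0,0,0,0],"slide":[[0,0,0],[0,0,0],[0,0,-8],[0,0,-30],[0,0,-60]],"spin":[0,0,0,0,0]}'
python3 -m inch '{"jaw":[0,0,0,0,0],"slide":[[0,0,-30],[0,0,-60],[0,0,-90],[0,0,-100],[0,0,-100]],"spin":[0,0,0,0,0]}'
python3 -m inch '{"jaw":[0,0,0,0,0],"slide":[[-28,28,0],[-60,60,0],[-92,92,0],[-124,124,0],[-150,150,0]],"spin":[0,0,0,0,0]}'
python3 -m inch '{"jaw":[0,0,0,0,0],"slide":[[-30,30,0],[-60,60,0],[-90,90,0],[-110,110,0],[-115,115,0]],"spin":[0,0,0,0,0]}'
python3 -m inch '{"jaw":[0,0,0,0,0],"slide":[[0,0,0],[0,0,0],[0,0,0],[0,0,0],[0,0,0]],"spin":[0,0,0,0,0]}'
python3 - <<'E'
from h import *
im=snap('top','top4')['image'][130:310,100:290][:,:,::-1]
b=snap('scene','scene4')['image'][145:325,290:480][:,:,::-1]
cv2.imwrite('pics/chk4.png',cv2.resize(np.hstack([im,b]),None,fx=2.1,fy=2.1,interpolation=cv2.INTER_CUBIC))
E
```

```text
t: 38.4
tool_pos: [0.6276, 0.2703, 0.0281]
tool_rot: [3.141, -0.0, 0.636]
wrist_force: [0.2, 0.5, -1.0]
gripper_width: 0.0831
finger_force: 0.0
t: 38.9
tool_pos: [0.627, 0.27, 0.0883]
tool_rot: [-3.142, 0.002, 0.636]
wrist_force: [0.0, -0.9, 0.7]
gripper_width: 0.0854
finger_force: 0.0
t: 39.4
tool_pos: [0.6282, 0.2705, 0.19]
tool_rot: [3.141, -0.003, 0.636]
wrist_force: [-0.3, -0.4, 0.3]
gripper_width: 0.0852
finger_force: 0.0
t: 39.9
tool_pos: [0.5947, 0.0581, 0.1873]
tool_rot: [-3.141, 0.001, 0.635]
wrist_force: [0.6, -0.3, 1.2]
gripper_width: 0.0855
finger_force: 0.0
t: 40.4
tool_pos: [0.5703, -0.1038, 0.1876]
tool_rot: [3.141, 0.001, 0.631]
wrist_force: [-0.0, 0.6, 1.4]
gripper_width: 0.0853
finger_force: 0.0
t: 40.9
tool_pos: [0.5718, -0.0995, 0.1881]
tool_rot: [-3.142, 0.0, 0.637]
wrist_force: [0.2, -0.3, 0.3]
gripper_width: 0.0857
finger_force: 0.0
```

View pics/chk4.png

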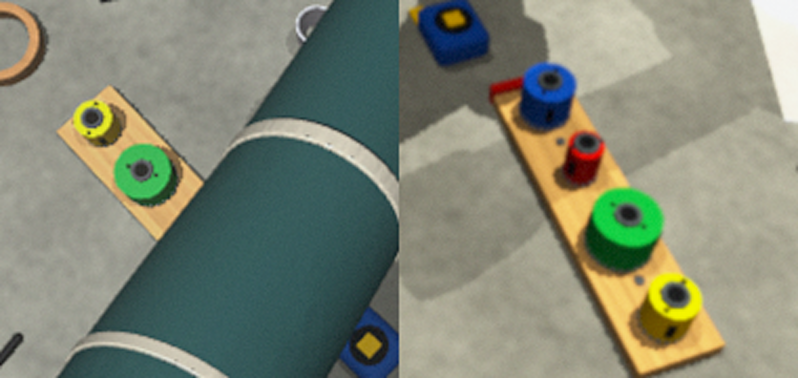

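From the red end, blue (548,95), red (585,158), green (625,228) and yellow (670,305) stand upright over their pegs in the right order, with the arm clear. I hand the job in.

```bash
python3 -c "
from cell import arm
print(arm.close_job())"
```

```text
the job is handed in; nothing more can be done
None
```

I moved all four hole saws to the rack and handed the job in at about 41 s: blue, red, green and yellow from the red end, each set down over its peg; the last picture shows them upright, but no verdict was returned.

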